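# Knock down the locating pin before sanding

## Task

The stone ring on the yellow-capped pin is ready for the drum sander. Pick up the rubber mallet, hold it by its handle and use its head to knock the yellow pin down until its cap is flush with the top of the stone ring, then stand the mallet back on the bench on its striking face, as you found it, and let go. The rings on the blue-capped pins are not ready: leave those pins standing up.

Things in the scene. Friction and masses are not known exactly. Their poses are not given: they have to be found in the camera images.
- mallet: Rubber mallet, 0.3 kg: black upright barrel head, diameter 56, height 72 mm, and level pale wooden handle. Stands on its lower striking face. Origin: centre of that face; z up through the head. Handle along -x, 25 to 190 mm from the origin, 24 wide, 30 high, centre line 42 mm above the face. Balance point 13 mm from the head axis: grip the handle about 60 mm from the axis with 40 N or more.
- yellow_top (a point): Centre of the top of the yellow pin cap (diameter 26 mm). The pin stands in the 34 mm hole of a red-brown stone ring (diameter 80, 20 mm high) on a 90 x 90 x 30 mm plywood block fixed to the bench; ring top 50 mm above the bench. Two like blocks with blue caps stand beside it, about 130 mm apart in y, up to 140 mm apart in x; yellow may be in any of the three places.
- yellow_pin (a joint): How far the yellow pin is down, m: 0 = fully up (cap top 24 mm above the ring), 0.024 = cap flush with the ring top, 0.026 = end stop. Starts at 0 to 0.004. Spring and tight bore resist with 4 to 6 N (more if pushed fast); the pin stays where it is driven. The mallet face is wider than the hole and lands on the stone when the cap is flush.
- blue_a_pin (a joint): The same for one blue-capped pin; it must stay up.
- blue_b_pin (a joint): The same for the other blue-capped pin; it must stay up.

How it is judged:
By the outcome, as a careful person would: the job done as asked, in the order asked, and still so for the second after the job is handed in, with the robot touching nothing.
It also fails if it takes over 45 s, if anything falls off the work surface, if the arm or the gripper's body presses on something with over 40 N, if the wrist force passes 120 N, or if a joint passes its speed limit or range.

## Robot

A 6-joint arm with a two-finger parallel gripper is mounted at the origin on the work surface. World frame = base frame: x ahead of the robot, y to its left, z up, the work surface at z = 0. Lengths are in m, angles in rad, forces in N, time in s.
With the tool pointing down it reaches from about 0.375 to 0.975 m from the base axis. Payload 3.8 kg.
Tool frame: the origin (TCP) lies on the mounting face of the last link; the fingertips stand 166 mm ahead of it and the grasp point (between the pads) lies 147 mm ahead of it (arm.hold_point_z is the distance from the TCP to the grasp point, in m); z points along the fingers, y is the line along which they close (so a half turn about z gives the same grasp; the last joint's range is limited). The gripper opens to 88 mm and grips with 3 to 60 N. Pads are 18 mm wide; open, the fingers measure 123 mm over their backs; the gripper's body (75 mm by 187 mm) begins 45 mm behind the grasp point.
Start: joints at [-1.372, 0.264, 1.604, -0, 1.274, -0.037], TCP at [0.158, -0.656, 0.405] pointing down, gripper open.
Joint ranges: [-2.63, 2.63], [-0.94, 2.18], [0.31, 2.57], [-1.31, 4.45], [0, 2.66], [-2.55, 2.55]. Speed limits (rad/s): [2.57, 2.57, 3.14, 3.14, 3.14, 3.14].

## Interface

Orientations are given as a unit quaternion [x, y, z, w].
In Python, from workcell import arm, read_camera gives the robot as it stands (arm), with the cameras as plain functions.
- The arm moves only by the shell command python3 inch.py 'ROWS' [FORCE]. ROWS is 1 to 20 rows, parted by semicolons, with the numbers parted by spaces; each row has 5 numbers: the finger opening in m, then dx, dy, dz in shares of 500 mm (1.0 is 500 mm), then a turn about the tool's z in shares of pi/2 rad (1.0 is pi/2 rad); each row is the pose to reach, as a shift and turn from the pose commanded when the command began, along the tool's axes at that moment; what a row does not reach only later rows make up. A row lasts 1/8 s, in which the tool goes at most 0.0625 m and 0.188 rad, less where a joint would pass 70% of its speed; a pose out of reach is approached as far as the arm can. The fingers move at their own pace and stop on an object; FORCE is the grip in N (left out, the last holds). Time passes only in rows, so rows that do not move let the fingers close. It prints the time, the measured TCP pose, the force, the opening and the grip force at its end. No shift or turn number may pass 1 either way. Input that does not fit is refused with a message, and nothing moves.
- arm.get_state(): the state, without advancing time (a new reading comes with each control period).
- read_camera(name): name is "scene" or "top"; returns a dict with "pixels" (400x640x3 uint8, red, green, blue), "depth" (400x640 float32, m along the optical axis (not along the pixel's ray), 0 where there is no reading), "intrinsics" (3x3 intrinsics, pixels), "R" (3x3) and "t" (3): a world point X has camera coordinates R X + t. Camera axes: x right, y down, z forward; pixel columns grow to the right and rows downward; lengths in m; the calibration is good to about 2 mm. A picture is of the moment at which its call begins.
- arm.sign_off(): hands the job in; it is judged then, once.
The state is a dict: "time": time; "joint_positions": joint angles; "qvel": joint speeds; "joint_efforts": joint torques, N m; "ee_pos": TCP position; "eef_rot": TCP orientation; "wrist_force": force on the tool from outside, world axes, zero at the start; "moment": the same for the moment, N m; "opening": finger opening in m; "gripper_force": force on a finger pad.
Only numpy, scipy, OpenCV 4.12 (cv2) and the standard library are available. Lean on these libraries where they do the work, as an engineer would, in place of code of your own. Each camera call takes 0.05 s, during which the arm holds its last target. There are 200 camera calls.

## Working session

There is one attempt and no reset: what is moved stays moved. The work goes in short steps, Python scripts to look and compute and a shell command to move; the robot and the scene stay as the last step left them, time stands still between calls to the robot, and variables do not carry over. Pictures are saved under pics/ and viewed, at most 10 in all, crops included, and the job is handed in when it is done.

```bash
ls; mkdir -p pics; cat > h.py <<'E'
import numpy as np, cv2
from workcell import arm, read_camera
def cam(n):
    c=read_camera(n); return c
def pts(c):
    d=c["depth"]; K=c["intrinsics"]; v,u=np.mgrid[0:d.shape[0],0:d.shape[1]]
    X=np.stack([(u-K[0,2])/K[0,0]*d,(v-K[1,2])/K[1,1]*d,d],-1)
    return (X-c["t"])@c["R"]
def ray(c,u,v,z):
    d=c["R"].T@np.linalg.inv(c["intrinsics"])@[u,v,1]; o=-c["R"].T@c["t"]
    return o+d*(z-o[2])/d[2]
E
python3 - <<'E'
from h import *
for n in("scene","top"):
    c=cam(n); cv2.imwrite(f"pics/{n}0.png",c["pixels"][:,:,::-1]); np.savez(f"{n}0.npz",**c)
    print(n,-c["R"].T@c["t"],c["R"][2],(c["depth"]>0).mean())
s=arm.get_state();print(s["time"],s["ee_pos"],s["eef_rot"])
E
```

```text
inch.py
pics
workcell.py
scene [0.99364006 0.3510468  0.6411927 ] [-0.52784972 -0.45609213 -0.71648771] 0.9961015625
top [0.46542107 0.00608527 0.94122323] [ 0.10570031 -0.01168041 -0.99432943] 0.99590625
0.1 [ 0.15760088 -0.6560316   0.40354275] [ 9.93060718e-01  1.17598487e-01 -8.70341860e-05 -9.99398847e-04]
```

View pics/scene0.png

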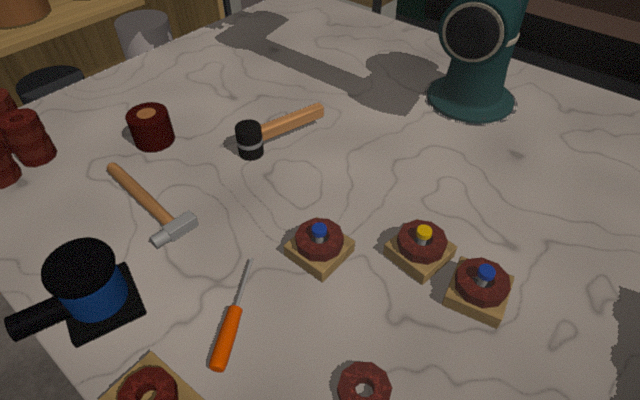

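View pics/top0.png

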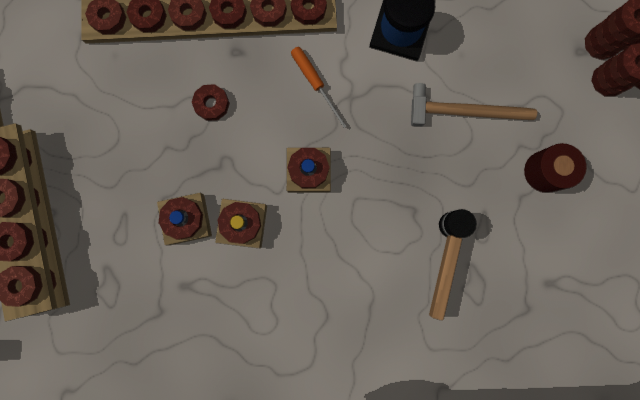

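The top view shows the rubber mallet with its head at about (458,224) and its handle running to (437,318). The yellow cap is at (237,222) between blue caps at (177,217) and (308,167). The scene view shows yellow at (424,232) and the mallet head at (250,140).

```bash
cat >> h.py <<'E'
def blob(c,lo,hi,box):
    h=cv2.cvtColor(c["pixels"],cv2.COLOR_RGB2HSV); m=cv2.inRange(h,lo,hi)
    k=np.zeros_like(m); u0,v0,u1,v1=box; k[v0:v1,u0:u1]=1; m=m*k
    n,l,s,ce=cv2.connectedComponentsWithStats(m); i=1+s[1:,4].argmax(); return (l==i),ce[i],s[i]
def tri(c1,p1,c2,p2):
    A=[];B=[]
    for c,p in((c1,p1),(c2,p2)):
        d=c["R"].T@np.linalg.inv(c["intrinsics"])@[*p,1]; d/=np.linalg.norm(d); P=np.eye(3)-np.outer(d,d)
        A.append(P);B.append(P@(-c["R"].T@c["t"]))
    X=np.linalg.lstsq(np.vstack(A),np.hstack(B),rcond=None)[0]
    return X,[np.linalg.norm(a@X-b) for a,b in zip(A,B)]
E
python3 - <<'E'
from h import *
S,T=[dict(np.load(f"{n}0.npz")) for n in("scene","top")]
PS,PT=pts(S),pts(T)
for nm,lo,hi,bs,bt in(("yel",(20,120,80),(35,255,255),(400,210,450,250),(215,200,260,245)),
  ("bluA",(100,120,50),(130,255,255),(300,215,340,250),(290,150,325,185)),("bluB",(100,120,50),(130,255,255),(465,255,505,290),(160,200,200,235))):
    ms,cs,ss=blob(S,lo,hi,bs); mt,ct,st=blob(T,lo,hi,bt)
    for P,m in((PS,ms),(PT,mt)):
        q=P[m]; zt=np.percentile(q[:,2],90); q=q[q[:,2]>zt-.006]; print(nm,len(q),"zmax",zt.round(4),"mid",((q.min(0)+q.max(0))/2).round(4),"mean",q.mean(0).round(4),np.ptp(q,axis=0).round(3))
    print(cs,ct,*tri(S,cs,T,ct))
# mallet
for n,P,c,box in(("S",PS,S,(225,90,335,165)),("T",PT,T,(425,200,485,325))):
    u0,v0,u1,v1=box; q=P[v0:v1,u0:u1].reshape(-1,3); hsv=cv2.cvtColor(c["pixels"],cv2.COLOR_RGB2HSV)[v0:v1,u0:u1].reshape(-1,3)
    hd=q[(q[:,2]>.064)&(q[:,2]<.09)]; ha=q[(q[:,2]>.048)&(q[:,2]<.062)&(hsv[:,1]>80)&(hsv[:,2]>70)]
    print(n,"head",len(hd),hd.min(0),hd.max(0),((hd.min(0)+hd.max(0))/2).round(4),"z",np.median(hd[:,2]))
    (cx,w,a)=cv2.minAreaRect((ha[:,:2]*1000).astype(np.float32)); print("handle",len(ha),np.median(ha[:,2]),cx,w,a)
    print(cv2.fitLine(ha[:,:2].astype(np.float32),cv2.DIST_HUBER,0,.01,.01).ravel(),ha.min(0),ha.max(0))
# blocks/rings
for nm,b in(("yel",(205,190,275,255)),("bA",(280,140,340,200)),("bB",(150,185,217,250))):
    q=PT[b[1]:b[3],b[0]:b[2]].reshape(-1,3); r=q[(q[:,2]>.043)&(q[:,2]<.057)]; e,w,_=cv2.minAreaRect((r[:,:2]*1000).astype(np.float32)); print(nm,e,w,np.median(r[:,2]))
E
```

```text
yel 161 zmax 0.0705 mid [0.7478 0.2534 0.3529] mean [0.5189 0.1689 0.0726] [0.492 0.195 0.577]
yel 136 zmax 0.0717 mid [0.4951 0.0917 0.5035] mean [0.5129 0.1635 0.0763] [0.059 0.171 0.875]
[423.885 231.915] [236.39007092 221.80851064] [0.51351774 0.16668443 0.06347669] [np.float64(0.0004881223949812116), np.float64(0.00048812239498115663)]
bluA 160 zmax 0.0707 mid [0.8028 0.1845 0.353 ] mean [0.6276 0.0339 0.0729] [0.382 0.333 0.576]
bluA 130 zmax 0.0724 mid [0.6234 0.0274 0.0701] mean [0.623  0.0281 0.0704] [0.024 0.023 0.007]
[319.02762431 229.62983425] [307.38848921 165.15107914] [0.62374682 0.02939045 0.06443729] [np.float64(0.0007925800630235532), np.float64(0.0007925800630237827)]
bluB 199 zmax 0.0728 mid [0.5246 0.2835 0.0706] mean [0.5256 0.2837 0.0713] [0.025 0.024 0.007]
bluB 139 zmax 0.0738 mid [0.5231 0.2804 0.0723] mean [0.523  0.2805 0.0719] [0.023 0.024 0.008]
[486.45175439 271.97807018] [175.86524823 216.92198582] [0.52331528 0.28309532 0.06595216] [np.float64(0.0007050887525723623), np.float64(0.0007050887525722187)]
S head 384 [ 0.48172947 -0.29336142  0.06400271] 
[... 336 characters left out ...]
8272]
T head 667 [ 0.48192515 -0.29638873  0.06408988] [ 0.53608166 -0.24120119  0.0778051 ] [ 0.509  -0.2688  0.0709] z 0.07192505225138103
handle 1080 0.05654794618143979 (404.41961669921875, -240.3998565673828) (25.086950302124023, 162.38780212402344) 74.65081787109375
[ 0.9653387  -0.2610003   0.4043914  -0.23932089] [ 0.32528308 -0.27051152  0.04801334] [ 0.484475   -0.20942261  0.06119077]
yel (513.0457153320312, 165.00711059570312) (80.07157135009766, 82.11942291259766) 0.04964340126076047
bA (622.7021484375, 28.185184478759766) (79.78570556640625, 82.73014831542969) 0.04983774389022365
bB (522.4783325195312, 281.008056640625) (82.82910919189453, 80.47649383544922) 0.04955777124042103
```

Units first: shifts go in shares of 500 mm and turns go in shares of pi/2 rad. So 0.3797 m is 0.7594, -0.3243 m is -0.6486, 0.496 rad is 0.3158.

```bash
python3 inch.py '0.07 0.1 -0.08 0.02 0.0955;0.07 0.2 -0.17 0.06 0.191;0.07 0.3 -0.26 0.1 0.2546;0.07 0.4 -0.34 0.14 0.3158;0.07 0.5 -0.42 0.16 0.3158;0.07 0.6 -0.51 0.18 0.3158;0.07 0.68 -0.58 0.2 0.3158;0.07 0.7594 -0.6486 0.2 0.3158;0.07 0.7594 -0.6486 0.2 0.3158;0.07 0.7594 -0.6486 0.2 0.3158;0.07 0.7594 -0.6486 0.2 0.3158'
python3 - <<'E'
from h import *
from scipy.spatial.transform import Rotation as R
s=arm.get_state(); print(s["time"],s["ee_pos"],R.from_quat(s["eef_rot"]).as_matrix().round(3),np.round(s["joint_positions"],3))
E
```

```text
time: 1.48
ee_pos: [0.4506, -0.2533, 0.3047]
eef_rot: [0.991, -0.13, -0.0, 0.0]
wrist_force: [0.3, -0.0, -0.4]
opening: 0.0695
gripper_force: 0.0
1.475 [ 0.45055549 -0.25332048  0.30472362] [[ 0.966 -0.258 -0.   ]
 [-0.258 -0.966 -0.   ]
 [-0.     0.    -1.   ]] [-5.600e-01  5.200e-02  2.042e+00 -1.000e-03  1.048e+00  1.272e+00]
```

In the tool's units: 0.116 m is 0.232, 0.09 m is 0.18.

```bash
python3 inch.py '0.07 0 0 0.1 0;0.07 0 0 0.18 0;0.07 0 0 0.232 0;0.07 0 0 0.232 0;0.07 0 0 0.232 0;0 0 0 0.232 0;0 0 0 0.232 0;0 0 0 0.232 0;0 0 0 0.232 0;0 0 0 0.232 0;0 0 0 0.232 0;0 0 0 0.232 0' 55
python3 - <<'E'
from h import *
s=arm.get_state(); print(s["opening"],s["gripper_force"],s["wrist_force"])
c=cam("scene"); cv2.imwrite("pics/s1.png",c["pixels"][:,:,::-1])
E
```

```text
time: 2.98
ee_pos: [0.4511, -0.2523, 0.1888]
eef_rot: [0.992, -0.13, -0.0, -0.0]
wrist_force: [-0.5, 0.7, 2.4]
opening: 0.0235
gripper_force: 55.0
0.023524695382713203 54.98105697333813 [-0.45389016  0.68263653  2.3600176 ]
```

View pics/s1.png

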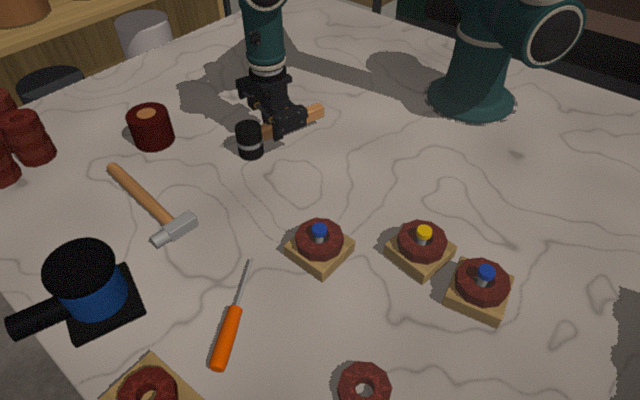

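The fingers hold the handle just behind the head, which is at (250,140) and still upright. I'll lift and carry the mallet to above yellow.

In the tool's units: -0.419 m is -0.838, -0.12 m is -0.24.

```bash
python3 inch.py '0 0 0 -0.04 0;0 0 0 -0.1 0;0 0 0 -0.16 0;0 0 0 -0.22 0;0 -0.02 -0.08 -0.24 0;0 -0.04 -0.16 -0.24 0;0 -0.06 -0.24 -0.24 0;0 -0.08 -0.32 -0.24 0;0 -0.1 -0.4 -0.24 0;0 -0.12 -0.48 -0.24 0;0 -0.14 -0.56 -0.24 0;0 -0.16 -0.64 -0.24 0;0 -0.18 -0.71 -0.24 0;0 -0.2 -0.78 -0.24 0;0 -0.216 -0.838 -0.24 0;0 -0.216 -0.838 -0.24 0;0 -0.216 -0.838 -0.24 0;0 -0.216 -0.838 -0.24 0'
python3 - <<'E'
from h import *
for n in("scene","top"):
    c=cam(n); cv2.imwrite(f"pics/{n}2.png",c["pixels"][:,:,::-1]); np.savez(f"{n}2.npz",**c)
    P=pts(c); hsv=cv2.cvtColor(c["pixels"],cv2.COLOR_RGB2HSV)
    d=np.abs(P-[.513,.1655,.145]); m=(d[...,0]<.05)&(d[...,1]<.05)&(P[...,2]>.165)&(P[...,2]<.225)&(hsv[...,2]<90)
    q=P[m]; print(n,len(q),q.min(0),q.max(0),np.median(q[:,2]))
    if len(q)>30: # top plane tilt
        t=q[q[:,2]>np.median(q[:,2])-.006]; print(np.linalg.lstsq(np.c_[t[:,:2]-[.513,.1655],np.ones(len(t))],t[:,2],rcond=None)[0])
s=arm.get_state();print(s["ee_pos"],s["opening"],s["gripper_force"],s["wrist_force"],s["moment"])
a=np.vstack([np.load("scene2.npz")["pixels"][150:350,260:560]]);cv2.imwrite("pics/c2.png",cv2.resize(a[:,:,::-1],None,fx=2.5,fy=2.5))
E
```

```text
time: 5.28
ee_pos: [0.4543, 0.1795, 0.3082]
eef_rot: [0.991, -0.13, -0.0, 0.0]
wrist_force: [-0.2, -0.1, -3.5]
opening: 0.0232
gripper_force: 55.0
scene 1740 [0.46305612 0.11575571 0.16501421] [0.54137769 0.21523948 0.22494781] 0.18988127370058666
[-0.49599521  0.07091172  0.19451448]
top 1023 [0.46363355 0.11699636 0.16510469] [0.53831925 0.19017767 0.22476721] 0.19064602959270618
[-0.21079529 -0.10790549  0.19098696]
[0.45453427 0.17955567 0.30852991] 0.023791424529309862 54.979008436203 [ 0.5828967   0.1901716  -3.33364726] [ 0.11630196  0.14878025 -0.02082597]
```

View pics/c2.png

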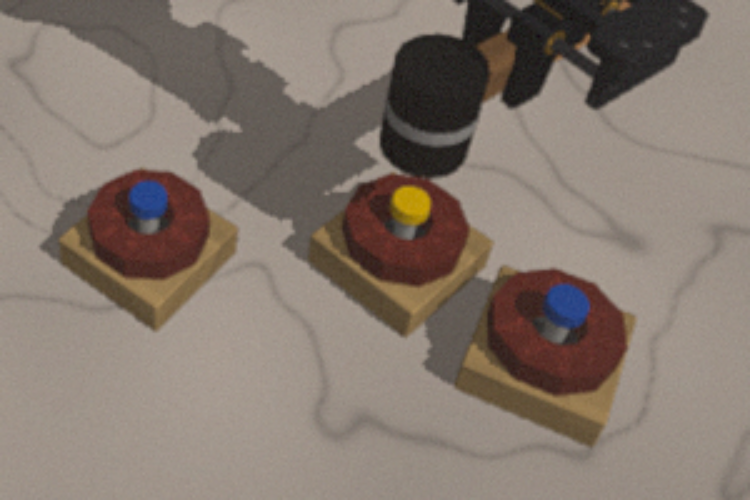

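View pics/top2.png

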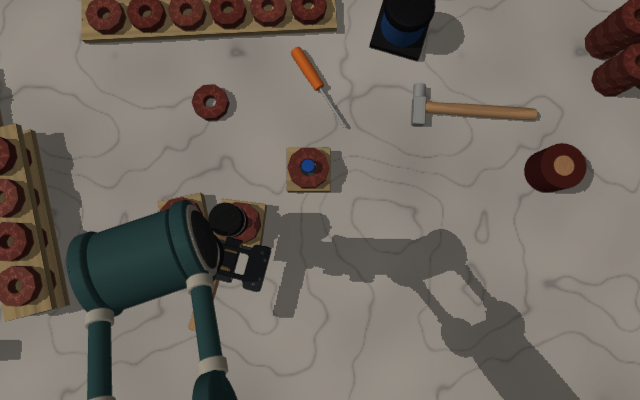

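The mallet head hangs above and behind the yellow pin: the crop has the head at (435,105) and the yellow cap at (410,205). All the pins are still up. Next I'll measure the head's position and tilt.

```bash
python3 - <<'E'
from h import *
for n in("scene","top"):
    c=dict(np.load(f"{n}2.npz")); P=pts(c); hsv=cv2.cvtColor(c["pixels"],cv2.COLOR_RGB2HSV)
    r=np.hypot(P[...,0]-.512,P[...,1]-.166); m=(r<.034)&(P[...,2]>.178)&(P[...,2]<.205)&(hsv[...,2]<100)
    n_,l,s,ce=cv2.connectedComponentsWithStats(m.astype(np.uint8)); q=P[l==1+s[1:,4].argmax()]
    t=q
    for _ in range(5):
        A=np.c_[t[:,:2]-[.513,.1655],np.ones(len(t))]; f=np.linalg.lstsq(A,t[:,2],rcond=None)[0]; e=t[:,2]-A@f; t2=t[np.abs(e)<max(.003,1.5*e.std())]; t=t2
    e,w,a=cv2.minAreaRect((t[:,:2]*1000).astype(np.float32))
    print(n,len(q),len(t),"plane",f.round(3),"centre",e,w,cv2.minEnclosingCircle((t[:,:2]*1000).astype(np.float32)))
E
```

```text
scene 958 795 plane [-0.024 -0.007  0.19 ] centre (513.2601928710938, 165.0530548095703) (54.755043029785156, 54.25376892089844) ((512.8499755859375, 165.52374267578125), 28.411357879638672)
top 903 836 plane [-0.006  0.004  0.191] centre (511.6717834472656, 162.730712890625) (54.812477111816406, 53.18190383911133) ((512.0298461914062, 162.4266815185547), 27.99079132080078)
```

In the tool's units: 0.066 m is 0.132, 0.045 m is 0.09.

```bash
python3 inch.py '0 0 0 0.05 0;0 0 0 0.084 0;0 0 0 0.09 0;0 0 0 0.096 0;0 0 0 0.102 0;0 0 0 0.108 0;0 0 0 0.114 0;0 0 0 0.12 0;0 0 0 0.126 0;0 0 0 0.132 0;0 0 0 0.132 0;0 0 0 0.132 0'; python3 inch.py '0 0 0 0.002 0;0 0 0 0.004 0;0 0 0 0.004 0;0 0 0 0.004 0'
```

```text
time: 6.88
ee_pos: [0.4548, 0.1804, 0.2427]
eef_rot: [0.992, -0.13, 0.0, -0.0]
wrist_force: [0.9, 1.2, -0.9]
opening: 0.0231
gripper_force: 55.0
time: 7.38
ee_pos: [0.4547, 0.1804, 0.2408]
eef_rot: [0.992, -0.13, 0.0, -0.0]
wrist_force: [0.3, 0.8, 1.1]
opening: 0.0233
gripper_force: 55.0
```

In the tool's units: 0.001 m is 0.002.

```bash
for i in 1; do python3 inch.py '0 0 0 0.002 0;0 0 0 0.002 0;0 0 0 0.002 0'; python3 inch.py '0 0 0 0.002 0;0 0 0 0.002 0;0 0 0 0.002 0';  python3 inch.py '0 0 0 0.002 0;0 0 0 0.002 0;0 0 0 0.002 0'; done | grep -E 'ee_pos|wrist'
```

```text
ee_pos: [0.4547, 0.1804, 0.2398]
wrist_force: [1.9, 1.3, 0.3]
ee_pos: [0.4547, 0.1804, 0.2387]
wrist_force: [2.2, 0.1, 0.4]
ee_pos: [0.4546, 0.1805, 0.2384]
wrist_force: [-1.7, 2.0, 5.7]
```

In the tool's units: 0.001 m is 0.002.

```bash
(python3 inch.py '0 0 0 0.002 0;0 0 0 0.002 0;0 0 0 0.002 0'; python3 inch.py '0 0 0 0.002 0;0 0 0 0.002 0;0 0 0 0.002 0') | grep -E 'ee_pos|wrist'
python3 - <<'E'
from h import *
c=cam("scene"); cv2.imwrite("pics/c3.png",cv2.resize(c["pixels"][150:350,260:560,::-1],None,fx=2.5,fy=2.5))
P=pts(c); hsv=cv2.cvtColor(c["pixels"],cv2.COLOR_RGB2HSV)
r=np.hypot(P[...,0]-.5128,P[...,1]-.1655); t=P[(r<.024)&(P[...,2]>.112)&(P[...,2]<.132)]
for _ in range(4):
    A=np.c_[t[:,:2]-[.5128,.1655],np.ones(len(t))]; f=np.linalg.lstsq(A,t[:,2],rcond=None)[0]; t=t[np.abs(t[:,2]-A@f)<.003]
print(len(t),f)
E
```

```text
ee_pos: [0.4546, 0.1806, 0.2382]
wrist_force: [-3.8, -0.5, 11.6]
ee_pos: [0.4545, 0.1807, 0.238]
wrist_force: [-7.0, -0.5, 18.0]
513 [ 0.01551835 -0.00331803  0.12165178]
```

View pics/c3.png

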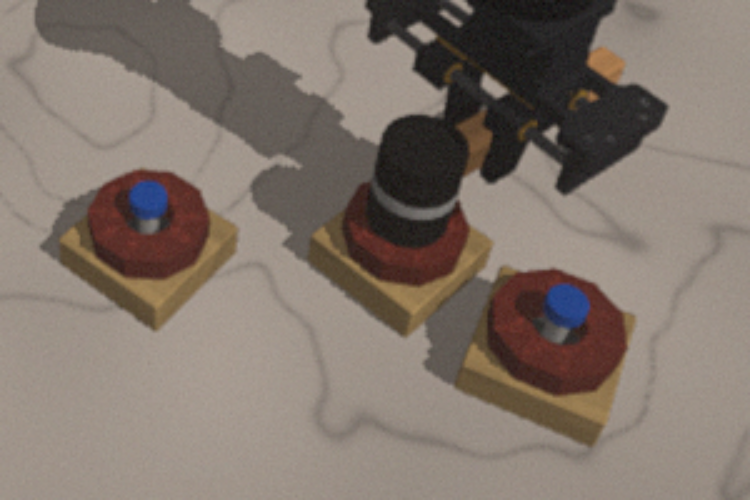

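The head sits on the ring at (415,180) and the blue pins are still up. I'll lift and check the cap.

In the tool's units: -0.075 m is -0.15, -0.04 m is -0.08.

```bash
python3 inch.py '0 0 0 -0.02 0;0 0 0 -0.08 0;0 0 0 -0.15 0;0 0 0 -0.15 0;0 0 0 -0.15 0'
python3 - <<'E'
from h import *
c=cam("scene"); cv2.imwrite("pics/c4.png",cv2.resize(c["pixels"][190:310,370:530,::-1],None,fx=5,fy=5,interpolation=cv2.INTER_CUBIC))
S0=dict(np.load("scene0.npz"))
m,ce,st=blob(c,(20,120,80),(35,255,255),(400,210,450,270)); P=pts(c); print("cap z",np.median(P[m][:,2]),P[m][:,2].std(),m.sum(),ce)
print("cap at z=.05:",ray(c,*ce,.05))
Q=P[215:275,395:450].reshape(-1,3); r=np.hypot(Q[:,0]-.5135,Q[:,1]-.166)
g=Q[(r>.02)&(r<.036)&(abs(Q[:,2]-.05)<.01)]; k=Q[(r<.010)&(Q[:,2]<.09)]; print("ring z",np.median(g[:,2]),len(g),"cap core",np.median(k[:,2]),len(k),k[:,2].std())
P0=pts(S0); P_=P[180:215];
r=np.hypot(P[...,0]-.5128,P[...,1]-.1655); t=P[(r<.024)&(P[...,2]>.18)&(P[...,2]<.21)]
for _ in range(4):
    A=np.c_[t[:,:2]-[.5128,.1655],np.ones(len(t))]; f=np.linalg.lstsq(A,t[:,2],rcond=None)[0]; t=t[np.abs(t[:,2]-A@f)<.003]
print("head",len(t),f)
E
```

```text
time: 9.93
ee_pos: [0.4535, 0.18, 0.3088]
eef_rot: [0.992, -0.13, -0.002, 0.001]
wrist_force: [0.3, -0.3, -4.0]
opening: 0.0235
gripper_force: 55.0
cap z 0.048854414033255404 0.0028179017969212497 179 [422.24581006 238.42458101]
cap at z=.05: [0.51623377 0.16821065 0.05      ]
ring z 0.049268366502872384 755 cap core 0.0493529287863744 86 0.001042431994769808
head 574 [-0.01264824  0.00180899  0.19047435]
```

View pics/c4.png

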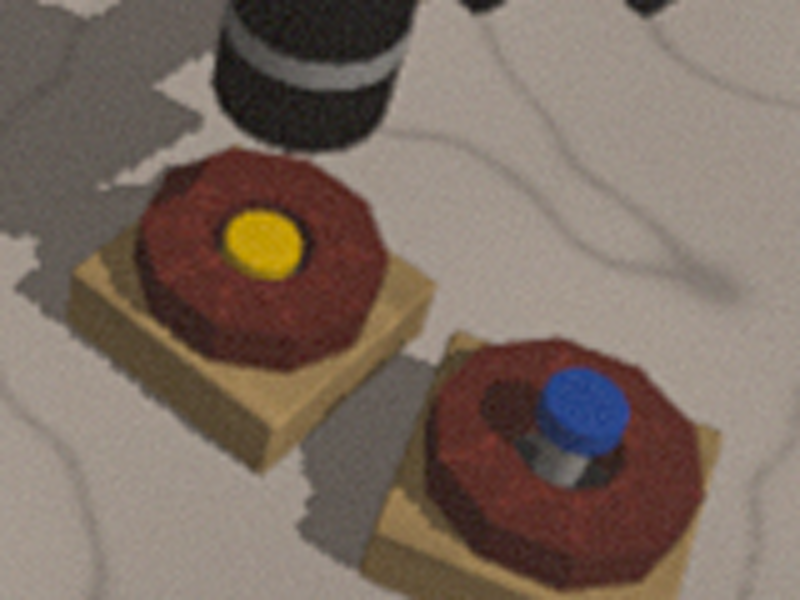

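Flush in the picture: the yellow cap is level with the ring at (265,243), and the blue cap at (585,410) is clearly up. I'll average several depth frames for a finer check before going on.

```bash
python3 - <<'E'
from h import *
D=[]
for i in range(16):
    c=cam("scene"); D.append(c["depth"])
c["depth"]=np.mean(D,0); P=pts(c)
m,ce,st=blob(c,(20,120,80),(35,255,255),(400,210,450,270))
cc=P[m][:,:2].mean(0); print(cc)
Q=P[200:285,385:460].reshape(-1,3); r=np.hypot(*(Q[:,:2]-cc).T)
g=Q[(r>.021)&(r<.035)&(abs(Q[:,2]-.05)<.004)]
f=np.linalg.lstsq(np.c_[g[:,:2]-cc,np.ones(len(g))],g[:,2],rcond=None)[0]
k=Q[r<.009]; e=k[:,2]-np.c_[k[:,:2]-cc,np.ones(len(k))]@f
print(f,len(g),"proud mm",np.median(e)*1e3,e.mean()*1e3,e.std()*1e3/len(k)**.5)
E
```

```text
[0.51597551 0.16809927]
[1.26126492e-03 6.63811263e-06 4.92558015e-02] 626 proud mm 0.1731699572605147 1.9280470753440004 1.0071309481243995
```

Proud by only about 0.2 mm, so it counts as flush. Now I'll carry the mallet back.

In the tool's units: 0.418 m is 0.836, 0.109 m is 0.218.

```bash
python3 inch.py '0 0.02 0.06 0 0;0 0.04 0.14 0 0;0 0.06 0.22 0 0;0 0.08 0.3 0 0;0 0.1 0.38 0 0;0 0.12 0.46 0 0;0 0.14 0.54 0 0;0 0.16 0.62 0 0;0 0.18 0.7 0 0;0 0.2 0.77 0 0;0 0.218 0.836 0 0;0 0.218 0.836 0 0;0 0.218 0.836 0.06 0;0 0.218 0.836 0.12 0;0 0.218 0.836 0.18 0;0 0.218 0.836 0.21 0;0 0.218 0.836 0.22 0;0 0.218 0.836 0.22 0;0 0.218 0.836 0.22 0'; python3 inch.py '0 0 0 0.006 0;0 0 0 0.012 0;0 0 0 0.016 0;0 0 0 0.016 0;0 0 0 0.016 0'
```

```text
time: 13.15
ee_pos: [0.4531, -0.2519, 0.202]
eef_rot: [0.992, -0.13, 0.001, 0.0]
wrist_force: [0.2, -0.5, -2.0]
opening: 0.0235
gripper_force: 55.0
time: 13.78
ee_pos: [0.4524, -0.2516, 0.1927]
eef_rot: [0.992, -0.13, -0.0, -0.0]
wrist_force: [-0.2, -0.1, -3.8]
opening: 0.0236
gripper_force: 55.0
```

In the tool's units: 0.002 m is 0.004, 0.001 m is 0.002.

```bash
(python3 inch.py '0 0 0 0.002 0;0 0 0 0.004 0;0 0 0 0.004 0;0 0 0 0.004 0'; python3 inch.py '0 0 0 0.002 0;0 0 0 0.002 0;0 0 0 0.002 0';python3 inch.py '0 0 0 0.002 0;0 0 0 0.002 0;0 0 0 0.002 0') | grep -E 'ee_pos|wrist'
```

```text
ee_pos: [0.4523, -0.2516, 0.1907]
wrist_force: [0.6, 0.4, -3.8]
ee_pos: [0.4523, -0.2515, 0.1897]
wrist_force: [-0.8, -0.2, -3.7]
ee_pos: [0.4523, -0.2516, 0.1889]
wrist_force: [-1.9, 1.2, -0.2]
```

Contact. I'll settle half a millimetre more, then open slowly.

In the tool's units: -0.18 m is -0.36, -0.12 m is -0.24.

```bash
python3 inch.py '0 0 0 0.001 0;0 0 0 0.001 0;0.026 0 0 0.001 0;0.03 0 0 0.001 0;0.04 0 0 0.001 0;0.06 0 0 0.001 0;0.07 0 0 0.001 0;0.07 0 0 0.001 0;0.07 0 0 0.001 0;0.07 0 0 -0.04 0;0.07 0 0 -0.12 0;0.07 0 0 -0.24 0;0.07 0 0 -0.36 0;0.07 -0.12 0 -0.36 0;0.07 -0.12 0 -0.36 0'
python3 - <<'E'
from h import *
c=cam("scene"); cv2.imwrite("pics/s5.png",c["pixels"][:,:,::-1]); P=pts(c)
r=np.hypot(P[...,0]-.51,P[...,1]+.266); t=P[(r<.03)&(P[...,2]>.062)&(P[...,2]<.085)]
for _ in range(4):
    A=np.c_[t[:,:2]-[.51,-.266],np.ones(len(t))]; f=np.linalg.lstsq(A,t[:,2],rcond=None)[0]; t=t[np.abs(t[:,2]-A@f)<.003]
print(len(t),f,t[:,:2].mean(0)); s=arm.get_state(); print(s["qvel"],s["wrist_force"])
E
```

```text
time: 16.9
ee_pos: [0.3912, -0.2347, 0.3682]
eef_rot: [0.991, -0.13, -0.001, -0.0]
wrist_force: [0.9, 0.9, -0.7]
opening: 0.0705
gripper_force: 0.0
333 [-0.01152158 -0.01929369  0.07085344] [ 0.51123067 -0.26368585]
[ 0.00873159  0.04546458 -0.04943335  0.00437253 -0.02610627  0.00378112] [ 0.31713007 -0.03188285  0.32007781]
```

View pics/s5.png

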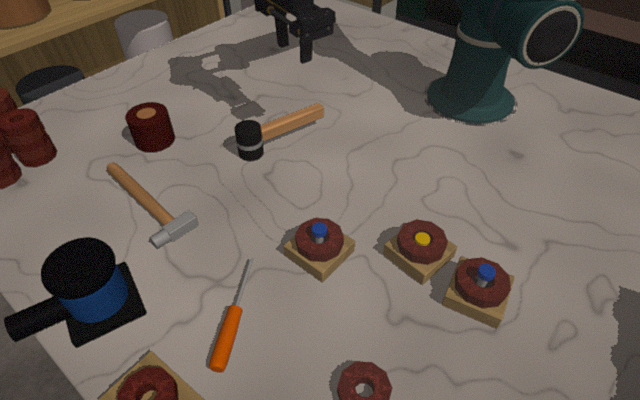

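The mallet stands upright at (250,140) as found, yellow is down at (423,240), and the blue pins at (320,230) and (487,272) are up. One last numeric check of the cap from both cameras.

```bash
python3 inch.py '0.07 0 0 0 0;0.07 0 0 0 0;0.07 0 0 0 0;0.07 0 0 0 0' | tail -1; python3 - <<'E'
from h import *
for n,b in(("scene",(400,210,450,270)),("top",(215,200,260,245))):
    D=[]
    for i in range(8): c=cam(n); D.append(c["depth"])
    c["depth"]=np.median(D,0); P=pts(c); m,ce,st=blob(c,(20,120,80),(35,255,255),b); cc=np.median(P[m][:,:2],0)
    Q=P[b[1]-15:b[3]+15,b[0]-15:b[2]+15].reshape(-1,3); r=np.hypot(*(Q[:,:2]-cc).T); g=Q[(r>.021)&(r<.035)&(abs(Q[:,2]-.05)<.004)]
    f=np.linalg.lstsq(np.c_[g[:,:2]-cc,np.ones(len(g))],g[:,2],rcond=None)[0]; k=Q[r<.009]; print(n,cc,f,"proud",np.median(k[:,2]-np.c_[k[:,:2]-cc,np.ones(len(k))]@f)*1e3)
E
```

```text
gripper_force: 0.0
scene [0.51516023 0.16794018] [0.00088781 0.00037986 0.04923416] proud 0.2241460660077771
top [0.51407712 0.16546467] [ 0.00211304 -0.00209327  0.04970248] proud 0.07451241116861532
```

```bash
python3 -c "
from workcell import arm, read_camera
print(arm.sign_off())"
```

```text
the job is handed in; nothing more can be done
None
```

The yellow pin is knocked down flush with its stone ring (measured 0.1–0.2 mm proud), both blue pins are still up, the mallet stands released on its striking face where I found it, and the job is handed in after about 18 s of robot time.

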